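# Release the index plunger and take the cuvette carrier out of its slide

## Robot

A 6-joint arm with a two-finger parallel gripper is mounted at the origin on a cart in front of the work surface, level with it; the furniture and walls round the work are solid. World frame = base frame: x ahead of the robot, y to its left, z up, the work surface at z = 0. Lengths are in m, angles in rad, forces in N, time in s.
With the tool pointing down it reaches from about 0.275 to 0.85 m from the base axis. Payload 5.2 kg.
Tool frame: the origin (TCP) lies on the front face of the gripper's body, between the roots of the fingers; the fingertips stand 73 mm ahead of it and the grasp point (between the pads) lies 54 mm ahead of it (bot.tcp_to_tips is the z of the fingertips in the tool frame, in m); z points along the fingers, y is the line along which they close (so a half turn about z gives the same grasp; the last joint's range is limited). The gripper opens to 85 mm and grips with 20 to 120 N. Pads are 22 mm wide; open, the fingers measure 114 mm over their backs; the gripper's body (76 mm by 85 mm) begins 54 mm behind the grasp point. The pads swing forward as they close: fully open they stand 13 mm farther back than shut.
Start: joints at [-1.358, 0.259, 1.535, -0, 1.348, -0.203], TCP at [0.222, -0.503, 0.304] pointing down, gripper open.
Joint ranges: [-3.14, 3.14], [-0.91, 2.08], [0.19, 2.58], [-1.22, 4.36], [0.22, 2.71], [-3.12, 3.12]. Speed limits (rad/s): [2.57, 2.57, 3.14, 3.14, 3.14, 3.14].

## Interface

Orientations are given as a rotation vector (axis times angle).
In Python, from cell import status, vision, sign_off, bot gives the robot as it stands. The module is installed in compiled form; this text tells all that it offers.
- The arm moves only by the shell command python3 -m pendant 'ROWS' [OPENING] [FORCE]. ROWS is a JSON object of lists of equal length, an entry for each row: "translation": the shift along the tool's x, y, z in units of 0.4 m (1.0 is 0.4 m), a list of three; "rot": the turn, a rotation vector about the tool's x, y, z in units of 180 degrees (1.0 is 180 degrees), a list of three. In form: {"translation": [[dx, dy, dz], ...], "rot": [[rx, ry, rz], ...]}. A call has 1 to 20 rows; each row is the pose to reach, as a shift and turn from the pose commanded when the call began, along the tool's axes at that moment, turning the shorter way round; what a row does not reach only later rows make up. A row lasts 1/12 s, in which the tool goes at most 41.7 mm and 7.16 degrees, less where a joint would pass 70% of its speed; a pose out of reach is approached as far as the arm can. A call with a number of a shift or a turn outside -1 to 1 is refused whole. A call with a gripper value outside its range is refused whole. OPENING is the opening, from 0 (shut) to 1 (fully open), set as the call begins (- or left out, the last holds). The fingers move at their own pace and stop on an object; FORCE is the grip in N (left out, the last holds). Time passes only in rows, so rows that repeat a pose let the fingers close. It gives the time, the measured TCP pose, the force, the opening and the grip force at its end, in the units of the state.
- status.get_obs(): the state, without advancing time (a new reading comes with each control period).
- vision.read_camera(name): name is "side" or "top" or "wrist"; returns a dict with "frame" (400x640x3 uint8, blue, green, red), "camera_matrix" (3x3 intrinsics, pixels), "rvec" (rotation vector, rad) and "tvec" (3), from world to camera coordinates, as OpenCV has them; the wrist camera has in their place "tool_from_camera" (4x4, takes a point from camera to tool coordinates, whose origin is the TCP and whose axes are the flange's). Camera axes: x right, y down, z forward; pixel columns grow to the right and rows downward; lengths in m; the calibration is good to about 2 mm. A picture is of the moment at which its call begins: read the wrist's pose just before it. There is no depth.
- sign_off(): hands the job in; it is judged then, once.
The state is a dict: "time": time; "joint_positions": joint angles; "qvel": joint speeds; "joint_efforts": joint torques, N m; "ee_pos": TCP position; "ee_rot": TCP orientation; "ft_force": force on the tool from outside, world axes, zero at the start; "moment": the same for the moment, N m; "opening": opening from 0.0 (shut) to 1.0 (fully open); "grasp_force": force on a finger pad.
Only numpy, scipy, OpenCV 4.12 (cv2) and the standard library are available. Lean on these libraries where they do the work, as an engineer would, in place of code of your own. Each camera call takes 0.05 s, during which the arm holds its last target. There are 200 camera calls.

## Task

Take the cuvette carrier out for washing. Pull the black T-grip of the sprung index plunger up and give it a quarter turn, so that it stays up by itself; then slide the carrier out of its guide rails to the open end by its handle, and set it down, without dropping it, flat and upright in the steel tray. Leave the plunger latched up and the other things where they are.

Things in the scene. Friction and masses are not known exactly. Their poses are not given: they have to be found in the camera images.
- unit: Cuvette-carrier slide, fixed to the table: aluminium base plate 120 (x) x 230 (y) mm, top 16 mm above the table; origin at the centre of its underside, on the table. Its +y half has two guide rails, an end stop and, across the rails, a bridge (y = 65 to 101 mm, top 43.5 mm above the table) with the index plunger at x = 0, y = 83 mm. Its -y half is open: the carrier slides out along the unit's -y.
- rail_mouth (a point): Middle of the open end of the two dark guide rails, on top of the base plate, at y = +35 mm of the unit (rails run from there to +110 mm; axes as the unit). Their lips (undersides 27.5 mm, tops 33.5 mm above the table) hold the carrier's foot down with 1.5 mm play all round: it can be lifted only once its foot has left the rails, after 70 mm of travel.
- carrier: Cuvette carrier, loose, 0.22 to 0.45 kg: aluminium foot 80 (x) x 150 (y) x 10 mm (y = -45 to +105 mm of its origin); on the foot's -y part a white block 64 x 80 mm with six empty square wells, top 36 mm above the underside, and a steel bow handle over the block. Origin on the underside, below the handle. In the slide its axes are the unit's and its origin is 16 mm above the unit's.
- carrier_grip (a point): Centre of the carrier's handle bar: 12 (x) x 60 (y) x 18 mm high, its centre 65 mm above the carrier's underside and 1 mm to -y of its origin, 20 mm of free space under the bar. Grip it across x from above. The carrier's centre of mass lies about 12 mm to +y of it. Axes as the carrier.
- carrier_mid (a point): Middle of the carrier's foot, on the underside, 30 mm to +y of the carrier's origin.
- t_grip (a point): Centre of the black T-grip of the index plunger: 64 mm long (its own y), 16 mm thick, 22 mm high, on the plunger's vertical axis, 97 mm above the table locked, 108 mm latched (top 119 mm). At plunger_twist = 0 it lies along the unit's y: take it across x, from above. It rises with plunger_lift and turns with plunger_twist. The steel sleeve below it (26 mm across) ends 67.5 mm above the table.
- plunger_lift (a joint): Pull of the plunger, m: 0 = pin down in the hole of the carrier's foot, pushed by a spring (6 N at 0, 10 N at 0.016); 0.018 = upper stop. From 0.0115 up the cross pin under the grip is clear of the sleeve's slot and the grip can turn. Turned and let go, the cross pin rests on the sleeve's end and the plunger stays up at about 0.011. Above 0.009 the carrier is free.
- plunger_twist (a joint): Turn of the T-grip about the vertical, rad: 0 = in the slot (play about 0.15 either way), + = counterclockwise seen from above; limits -1.8 to 1.8. A quarter turn (1.57) either way latches it. Once lifted it turns with little friction.
- tray: Shallow stainless steel tray, fixed: 140 (x) x 200 (y) mm outside, walls 3 mm thick and 24 mm high, inner floor 3 mm above the table; origin at the centre of its underside. The carrier fits with its length along the tray's y, either way round.
- timer: Bystander: grey-white bench timer, 62 x 62 x 19 mm; origin at the centre of its underside. To be left alone.
- petri_dish: Bystander: covered glass petri dish, 89 mm across, 18 mm high; origin at the centre of its underside. To be left alone.
- forceps: Bystander: steel forceps lying flat, 16 x 124 x 9 mm; origin at the centre of its underside. To be left alone.
- rubber_bulb: Bystander: rubber pipette bulb standing upright, 57 mm across, 82 mm high; origin at the centre of its underside. To be left alone.
- marker: Bystander: marker pen lying flat, 13 x 138 x 14 mm; origin at the centre of its underside. To be left alone.

How it is judged:
By the outcome, as a careful person would: the job done as asked, in the order asked, and still so for the second after the job is handed in, with the robot touching nothing.
It also fails if it takes over 61 s, if anything falls off the work surface, if the arm or the gripper's body presses on something with over 40 N, if the wrist force passes 120 N, or if a joint passes its speed limit or range.

## Working session

There is one attempt and no reset: what is moved stays moved. The work goes in short steps, Python scripts to look and compute and a shell command to move; the robot and the scene stay as the last step left them, time stands still between calls to the robot, and variables do not carry over. Pictures are saved under pics/ and viewed, at most 10 in all, crops included, and the job is handed in when it is done.

```bash
mkdir -p pics
cat > h.py <<'E'
import numpy as np, cv2
from cell import status, vision
def cam(n):
    o=status.get_obs(); c=vision.read_camera(n); K=np.array(c["camera_matrix"])
    if n=="wrist":
        T=np.array(c["tool_from_camera"]); R=cv2.Rodrigues(np.array(o["ee_rot"],float))[0]
        Rw=R@T[:3,:3]; p=R@T[:3,3]+np.array(o["ee_pos"])
    else:
        R=cv2.Rodrigues(np.array(c["rvec"],float))[0]; Rw=R.T; p=-R.T@np.array(c["tvec"],float).ravel()
    return c["frame"],K,Rw,p
def ray(px,z,K,Rw,p):
    d=Rw@np.linalg.inv(K)@np.array([px[0],px[1],1.0]); return p+d*(z-p[2])/d[2]
def proj(P,K,Rw,p):
    q=K@(Rw.T@(np.array(P)-p)); return q[:2]/q[2]
E
python3 - <<'E'
from h import *
import pickle
for n in("top","side"):
    f,K,R,p=cam(n); cv2.imwrite(f"pics/{n}0.png",f); pickle.dump((f,K,R,p),open(n+".pkl","wb")); print(n,p.round(3),R[:,2].round(3))
o=status.get_obs(); print({k:np.round(v,3) for k,v in o.items()})
E
```

```text
top [ 0.463 -0.017  1.018] [ 0.126 -0.001 -0.992]
side [0.272 0.637 0.73 ] [ 0.294 -0.687 -0.665]
{'time': np.float64(0.1), 'joint_positions': array([-1.358,  0.259,  1.536, -0.   ,  1.348, -0.203]), 'qvel': array([ 0.003, -0.001, -0.002,  0.001,  0.002, -0.001]), 'joint_efforts': array([ 2.0000e-03, -4.4697e+01, -2.9125e+01, -0.0000e+00,  6.0000e-03,
       -0.0000e+00]), 'ee_pos': array([ 0.222, -0.503,  0.303]), 'ee_rot': array([-3.072, -0.648,  0.   ]), 'ft_force': array([ 0.775, -0.226, -0.245]), 'moment': array([ 0.031, -0.032, -0.018]), 'grasp_force': np.float64(0.0), 'opening': np.float64(1.0)}
```

View pics/top0.png

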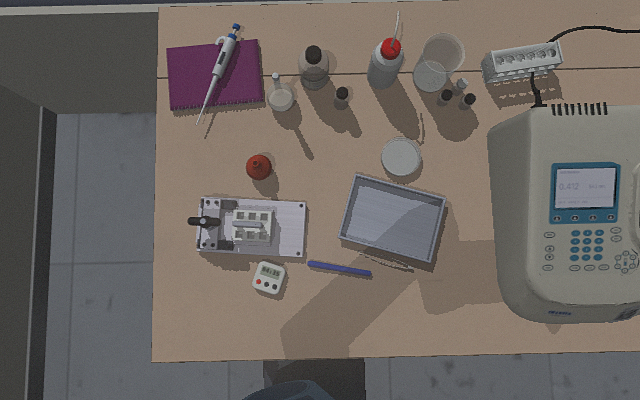

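View pics/side0.png

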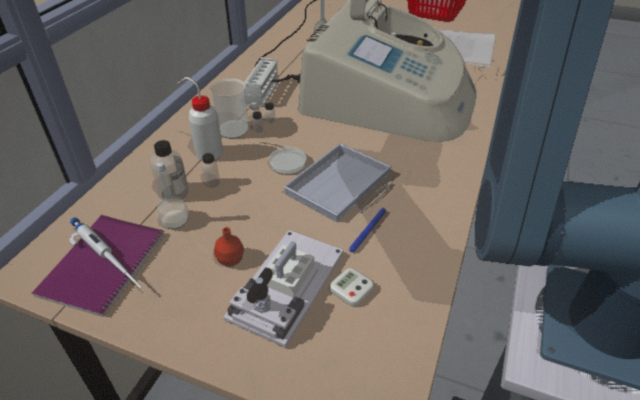

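The top view shows the unit's plate spanning about (195..308, 196..258), with the T-grip at (203,222) and the handle at about (250,223). The tray spans (340..447, 173..264). The side view agrees: T-grip at (260,285), handle at (287,250), tray at (338,180).

Run:
```python
from h import *
import pickle
f,K,R,p=pickle.load(open("top.pkl","rb"))
hsv=cv2.cvtColor(f,cv2.COLOR_BGR2HSV)
# non-wood: low saturation
m=(hsv[...,1]<70).astype(np.uint8)*255
for nm,(x0,y0,x1,y1),z in(("plate",(170,185,330,262),.016),("tray",(333,165,455,270),.024)):
    s=np.zeros_like(m); s[y0:y1,x0:x1]=m[y0:y1,x0:x1]; s=cv2.morphologyEx(s,cv2.MORPH_OPEN,np.ones((7,7)))
    c=max(cv2.findContours(s,0,2)[0],key=cv2.contourArea); b=cv2.minAreaRect(c); q=cv2.boxPoints(b)
    w=np.array([ray(u,z,K,R,p) for u in q]); print(nm,q.round(1).tolist(),w.round(4).tolist(),"mean",w.mean(0).round(4),[np.linalg.norm(w[i]-w[i-1]).round(4) for i in range(4)],
      [np.degrees(np.arctan2(*(w[i]-w[i-1])[1::-1])).round(1) for i in range(4)])
d=(f.max(2)<60).astype(np.uint8); d[:, :185]=0;d[:,222:]=0;d[:205]=0;d[235:]=0
print("tgrip pix",np.argwhere(d)[:,::-1].mean(0),"box",cv2.boundingRect(d))
print(ray((204,221.5),.108,K,R,p))
g=np.hstack([cv2.resize(f[185:270,180:320],None,fx=3,fy=3,interpolation=2),cv2.resize(f[165:275,330:455],None,fx=3,fy=3,interpolation=2)[:255]])
cv2.imwrite("pics/crop1.png",g)
```

```text
plate [[170.0, 261.0], [170.0, 185.0], [329.0, 185.0], [329.0, 261.0]] [[0.4624, 0.2975, 0.016], [0.6275, 0.3001, 0.016], [0.6191, -0.0483, 0.016], [0.4542, -0.0437, 0.016]] mean [0.5408 0.1264 0.016 ] [np.float64(0.3413), np.float64(0.1652), np.float64(0.3485), np.float64(0.165)] [np.float64(88.6), np.float64(0.9), np.float64(-91.4), np.float64(178.4)]
tray [[333.0, 165.0], [454.0, 165.0], [454.0, 269.0], [333.0, 269.0]] [[0.6618, -0.058, 0.024], [0.6554, -0.3222, 0.024], [0.431, -0.3083, 0.024], [0.4372, -0.0516, 0.024]] mean [ 0.5463 -0.185   0.024 ] [np.float64(0.2247), np.float64(0.2642), np.float64(0.2248), np.float64(0.2569)] [np.float64(-1.6), np.float64(-91.4), np.float64(176.5), np.float64(88.6)]
tgrip pix [202.89351852 221.22222222] box (188, 207, 33, 21)
[0.53798614 0.20281019 0.108     ]
```

View pics/crop1.png

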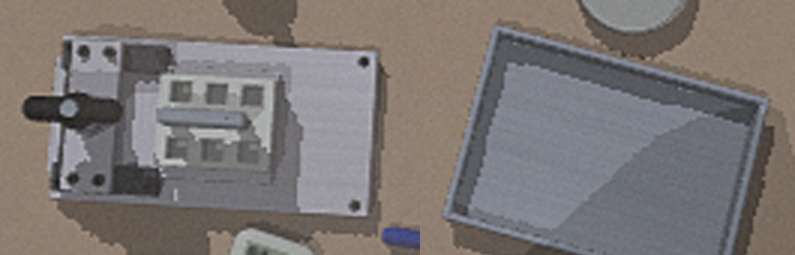

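The crop shows the plate corners at (66,37), (378,48), (368,215) and (52,200), the T-grip from (22..122,108), the handle bar from (157..247,118), and tray corners at (497,27), (768,99) and (444,217).

Run:
```python
from h import *
import pickle
f,K,R,p=pickle.load(open("top.pkl","rb"))
U=lambda u,v:(u/3+180,v/3+185); T=lambda u,v:((u-420)/3+330,v/3+165)
w=np.array([ray(U(*c),.016,K,R,p) for c in((66,37),(378,48),(368,215),(52,200))])
print(w.round(3).tolist(),"ctr",w.mean(0)); L=[np.linalg.norm(w[i]-w[i-1]).round(3) for i in range(4)];print(L)
y=(w[0]+w[3]-w[1]-w[2])/2; a=np.arctan2(-y[0],y[1]); print("unit yaw deg",np.degrees(a))
print("T",ray(U(72,108),.108,K,R,p),"pred T",w.mean(0)+.083*y/np.linalg.norm(y))
b1,b2=ray(U(157,116),.090,K,R,p),ray(U(247,121),.090,K,R,p); print("bar",b1,b2,(b1+b2)/2)
t=np.array([ray(T(*c),.024,K,R,p) for c in((497,27),(768,99),(444,217))]); c=(t[1]+t[2])/2
e=t[0]-t[1]; print("tray",t.round(3).tolist(),c,np.linalg.norm(e),np.linalg.norm(t[0]-t[2]),"yaw",np.degrees(np.arctan2(-e[0],e[1])))
```

```text
[[0.599, 0.23, 0.016], [0.585, 0.003, 0.016], [0.465, 0.013, 0.016], [0.481, 0.239, 0.016]] ctr [0.53229114 0.12102594 0.016     ]
[np.float64(0.118), np.float64(0.227), np.float64(0.121), np.float64(0.227)]
unit yaw deg -3.7479076089189762
T [0.53897365 0.20281644 0.108     ] pred T [0.53771658 0.20384843 0.016     ]
bar [0.53373432 0.15022794 0.09      ] [0.5289297  0.09002198 0.09      ] [0.53133201 0.12012496 0.09      ]
tray [[0.641, -0.107, 0.024], [0.583, -0.3, 0.024], [0.504, -0.064, 0.024]] [ 0.54360036 -0.1822935   0.024     ] 0.2019263892012802 0.14317282132287762 yaw -16.527467832560443
```

```bash
cat >> h.py <<'E'
def tell(pos,yaw,note=""):
    """units to move TCP to pos, tool down, tool y at world heading yaw (deg; half-turn chosen nearest)"""
    o=status.get_obs(); R=cv2.Rodrigues(np.array(o["ee_rot"],float))[0]; best=None
    for a in(yaw,yaw+180):
        a=np.radians(a); y=np.array([np.cos(a),np.sin(a),0]); z=np.array([0,0,-1.]); G=np.c_[np.cross(y,z),y,z]
        r=cv2.Rodrigues(R.T@G)[0].ravel()/np.pi
        if best is None or np.linalg.norm(r)<np.linalg.norm(best): best=r
    d=R.T@(np.array(pos)-o["ee_pos"])/0.4
    print(note,"t",d.round(4).tolist(),"rot",best.round(4).tolist(),"| j",np.round(o["joint_positions"],2).tolist(),"pos",np.round(o["ee_pos"],4),"F",np.round(o["ft_force"],1),"t=",round(float(o["time"]),2))
E
python3 -c "
from h import *
tell([.30,-.15,.30],-66.2,'wp'); tell([.538,.204,.26],-3.7,'T')"
```

```text
wp t [0.5344, -0.7281, 0.0093] rot [-0.0005, -0.0001, 0.0001] | j [-1.36, 0.26, 1.54, -0.0, 1.35, -0.2] pos [ 0.2221 -0.5028  0.3032] F [ 0.8 -0.2 -0.2] t= 0.1
T t [1.4362, -1.2971, 0.1104] rot [-0.0004, -0.0004, -0.3471] | j [-1.36, 0.26, 1.54, -0.0, 1.35, -0.2] pos [ 0.2221 -0.5028  0.3032] F [ 0.8 -0.2 -0.2] t= 0.1
```

```bash
python3 -m pendant '{"translation":[[0.53,-0.73,0],[0.53,-0.73,0],[0.53,-0.73,0],[0.53,-0.73,0],[0.53,-0.73,0],[0.53,-0.73,0],[0.53,-0.73,0],[0.53,-0.73,0],[0.53,-0.73,0],[0.53,-0.73,0],[0.53,-0.73,0],[0.53,-0.73,0]],"rot":[[0,0,-0.03],[0,0,-0.06],[0,0,-0.09],[0,0,-0.12],[0,0,-0.15],[0,0,-0.18],[0,0,-0.21],[0,0,-0.24],[0,0,-0.27],[0,0,-0.3],[0,0,-0.33],[0,0,-0.347]]}' 1 60
python3 -c "
from h import *
tell([.538,.204,.26],-3.7,'T')"
```

```text
time: 1.1
ee_pos: [0.2981, -0.1494, 0.3039]
ee_rot: [2.285, 2.156, -0.0]
ft_force: [0.2, -0.3, 0.2]
opening: 0.999
grasp_force: 0.0
T t [0.9166, 0.5476, 0.1095] rot [0.0, 0.0, 0.0021] | j [-0.8, -0.16, 1.98, -0.0, 1.32, -0.75] pos [ 0.2981 -0.1494  0.3039] F [ 0.2 -0.3  0.2] t= 1.1
```

```bash
python3 -m pendant '{"translation":[[0.917,0.548,0.1],[0.917,0.548,0.1],[0.917,0.548,0.1],[0.917,0.548,0.1],[0.917,0.548,0.1],[0.917,0.548,0.1],[0.917,0.548,0.1],[0.917,0.548,0.1],[0.917,0.548,0.1],[0.917,0.548,0.1],[0.917,0.548,0.1],[0.917,0.548,0.1],[0.917,0.548,0.1],[0.917,0.548,0.1]],"rot":[[0,0,0],[0,0,0],[0,0,0],[0,0,0],[0,0,0],[0,0,0],[0,0,0],[0,0,0],[0,0,0],[0,0,0],[0,0,0],[0,0,0],[0,0,0],[0,0,0]]}'
python3 - <<'E'
from h import *
import pickle
c=cam("wrist"); pickle.dump(c,open("w1.pkl","wb")); cv2.imwrite("pics/w1.png",c[0])
print("cam",c[3].round(3),"pred T",proj([.538,.204,.108],*c[1:]),"pred bar",proj([.531,.12,.09],*c[1:]))
tell([.538,.204,.151],-3.7,'T')
E
```

```text
time: 2.27
ee_pos: [0.5399, 0.2005, 0.2636]
ee_rot: [-2.292, -2.148, 0.002]
ft_force: [-0.1, -1.1, 0.1]
opening: 1.002
grasp_force: 0.0
cam [0.545 0.279 0.334] pred T [316.64298413 202.46861025] pred bar [315.42219974 275.38184944]
T t [0.0093, -0.0053, 0.2824] rot [-0.0002, 0.0002, -0.0004] | j [0.16, 0.33, 1.53, -0.0, 1.28, 0.23] pos [0.54   0.2002 0.264 ] F [ 0.4 -0.5  0.7] t= 2.32
```

View pics/w1.png

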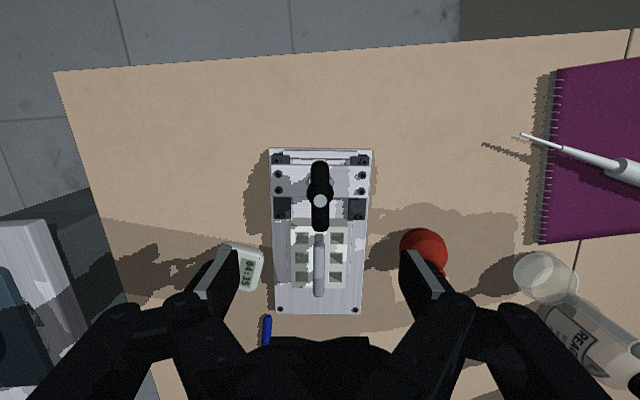

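The wrist view shows the T-grip centre at (320,201), with ends at (320,161) and (320,231). The handle bar ends are at (319,234) and (319,297). The plate edges run from (268,150) to (374,150) at the far end.

Run:
```python
from h import *
import pickle
c=pickle.load(open("w1.pkl","rb"))
for px,z in(((320,201),.108),((320,161),.108),((320,231),.108),((319,234),.09),((319,297),.09),((271,313),.016),((368,314),.016),((269,151),.016),((374,150),.016)): print(px,z,ray(px,z,*c[1:]).round(4))
print(c[1])
```

```text
(320, 201) 0.108 [0.541  0.2051 0.108 ]
(320, 161) 0.108 [0.5432 0.2397 0.108 ]
(320, 231) 0.108 [0.5392 0.177  0.108 ]
(319, 234) 0.09 [0.5376 0.1658 0.09  ]
(319, 297) 0.09 [0.533  0.0938 0.09  ]
(271, 313) 0.016 [0.4609 0.0153 0.016 ]
(368, 314) 0.016 [0.5957 0.0051 0.016 ]
(269, 151) 0.016 [0.4848 0.2389 0.016 ]
(374, 150) 0.016 [0.6048 0.2323 0.016 ]
[[276.03958913   0.         318.64468961]
 [  0.         276.03958913 198.82576999]
 [  0.           0.           1.        ]]
```

```bash
python3 -m pendant '{"translation":[[0.011,-0.001,0.1],[0.011,-0.001,0.18],[0.011,-0.001,0.24],[0.011,-0.001,0.27],[0.011,-0.001,0.282],[0.011,-0.001,0.282],[0.011,-0.001,0.282],[0.011,-0.001,0.282]],"rot":[[0,0,0],[0,0,0],[0,0,0],[0,0,0],[0,0,0],[0,0,0],[0,0,0],[0,0,0]]}'
python3 -m pendant '{"translation":[[0,0,0],[0,0,0],[0,0,0],[0,0,0],[0,0,0],[0,0,0],[0,0,0],[0,0,0],[0,0,0],[0,0,0],[0,0,0],[0,0,0]],"rot":[[0,0,0],[0,0,0],[0,0,0],[0,0,0],[0,0,0],[0,0,0],[0,0,0],[0,0,0],[0,0,0],[0,0,0],[0,0,0],[0,0,0]]}' 0 70
```

```text
time: 2.98
ee_pos: [0.5414, 0.2055, 0.1528]
ee_rot: [2.292, 2.146, 0.004]
ft_force: [-0.1, -0.3, -0.6]
opening: 1.001
grasp_force: 0.0
time: 3.98
ee_pos: [0.541, 0.2059, 0.1517]
ee_rot: [2.292, 2.148, 0.002]
ft_force: [-0.5, 0.1, 6.1]
opening: 0.256
grasp_force: 68.5
```

```bash
python3 -m pendant '{"translation":[[0,0,-0.01],[0,0,-0.02],[0,0,-0.03],[0,0,-0.037],[0,0,-0.037],[0,0,-0.037],[0,0,-0.037],[0,0,-0.037]],"rot":[[0,0,0],[0,0,0],[0,0,0],[0,0,0],[0,0,0],[0,0,0],[0,0,0],[0,0,0]]}'
```

```text
time: 4.65
ee_pos: [0.5406, 0.2058, 0.1656]
ee_rot: [-2.292, -2.148, 0.0]
ft_force: [4.2, 1.4, -10.6]
opening: 0.257
grasp_force: 69.0
```

```bash
python3 -m pendant '{"translation":[[0,0,-0.0025],[0,0,-0.0025],[0,0,-0.0025],[0,0,-0.0025],[0,0,-0.0025],[0,0,-0.0025],[0,0,-0.0025],[0,0,-0.0025],[0,0,-0.0025],[0,0,-0.0025],[0,0,-0.0025],[0,0,-0.0025],[0,0,-0.0025],[0,0,-0.0025],[0,0,-0.0025],[0,0,-0.0025],[0,0,-0.0025],[0,0,-0.0025],[0,0,-0.0025],[0,0,-0.0025]],"rot":[[0,0,0.02],[0,0,0.05],[0,0,0.08],[0,0,0.11],[0,0,0.14],[0,0,0.17],[0,0,0.2],[0,0,0.23],[0,0,0.26],[0,0,0.29],[0,0,0.32],[0,0,0.35],[0,0,0.38],[0,0,0.41],[0,0,0.44],[0,0,0.47],[0,0,0.5],[0,0,0.5],[0,0,0.5],[0,0,0.5]]}'; python3 -c "
from h import *
tell([.54,.2055,.163],86.3); print(status.get_obs()['moment'])"
```

```text
time: 6.32
ee_pos: [0.5412, 0.2051, 0.1668]
ee_rot: [3.139, -0.102, 0.002]
ft_force: [5.6, -1.2, -10.3]
opening: 0.252
grasp_force: 69.0
 t [-0.0031, -0.0009, 0.0095] rot [0.0004, -0.0004, -0.0001] | j [0.17, 0.43, 1.64, -0.0, 1.07, 1.81] pos [0.5412 0.2051 0.1668] F [  5.6  -1.2 -10.3] t= 6.32
[-0.45835636 -1.08128682 -0.0043164 ]
```

```bash
python3 -m pendant '{"translation":[[0,0,0.002],[0,0,0.004],[0,0,0.006],[0,0,0.008],[0,0,0.009],[0,0,0.009]],"rot":[[0,0,0],[0,0,0],[0,0,0],[0,0,0],[0,0,0],[0,0,0]]}'
python3 -m pendant '{"translation":[[0,0,0],[0,0,0],[0,0,0],[0,0,0],[0,0,0],[0,0,-0.04],[0,0,-0.1],[0,0,-0.18],[0,0,-0.26],[0,0,-0.3],[0,0,-0.3],[0,0,-0.3]],"rot":[[0,0,0],[0,0,0],[0,0,0],[0,0,0],[0,0,0],[0,0,0],[0,0,0],[0,0,0],[0,0,0],[0,0,0],[0,0,0],[0,0,0]]}' 0.5
python3 - <<'E'
from h import *
import pickle
c=cam("wrist"); pickle.dump(c,open("w2.pkl","wb")); cv2.imwrite("pics/w2.png",c[0])
s=cam("side"); cv2.imwrite("pics/s2.png",cv2.resize(s[0][180:340,180:400],None,fx=3,fy=3))
a=np.array([.533,.121]); tell([.533,.12,.25],-3.7,'bar')
E
```

```text
time: 6.82
ee_pos: [0.5413, 0.2051, 0.1633]
ee_rot: [3.139, -0.102, 0.002]
ft_force: [6.4, -2.2, -9.8]
opening: 0.254
grasp_force: 69.1
time: 7.82
ee_pos: [0.5407, 0.206, 0.2845]
ee_rot: [-3.139, 0.102, -0.004]
ft_force: [0.1, -0.0, -0.8]
opening: 0.501
grasp_force: 0.0
bar t [-0.0028, 0.2151, 0.0802] rot [0.0007, 0.0004, 0.5] | j [0.17, 0.32, 1.5, 0.0, 1.32, 1.81] pos [0.5398 0.2058 0.282 ] F [-0.2 -0.2 -0.4] t= 7.92
```

View pics/w2.png

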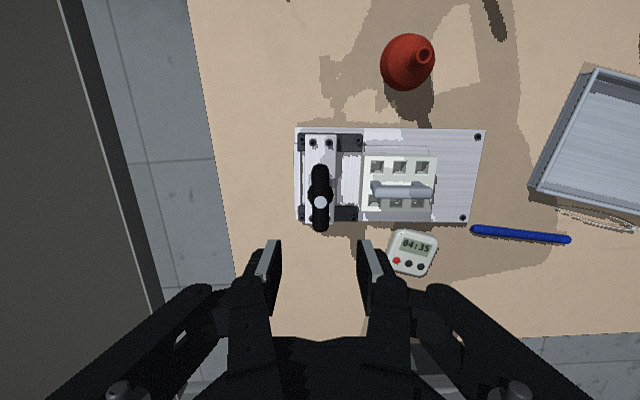

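View pics/s2.png

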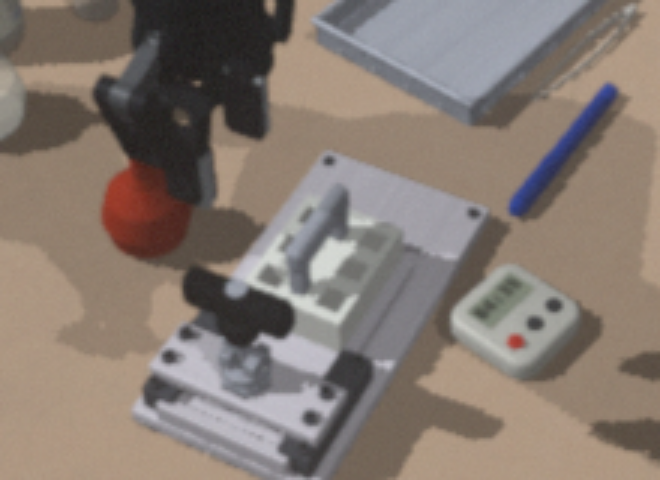

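The plunger is latched: the T-grip now lies across the unit. In the wrist view the T-grip centre is at (320,202) and the bar runs from (370,187) to (432,193).

Run:
```python
from h import *
import pickle
c=pickle.load(open("w2.pkl","rb"))
for px,z in(((370,187),.09),((432,193),.09),((320,202),.119),((486,130),.016),((470,223),.016),((296,130),.016),((295,221),.016),((595,67),.024),((528,188),.024)): print(px,z,ray(px,z,*c[1:]).round(4))
tell([.534,.129,.25],-3.7,'bar')
```

```text
(370, 187) 0.09 [0.5434 0.1559 0.09  ]
(432, 193) 0.09 [0.5332 0.0941 0.09  ]
(320, 202) 0.119 [0.5404 0.2059 0.119 ]
(486, 130) 0.016 [0.5842 0.0044 0.016 ]
(470, 223) 0.016 [0.4647 0.0113 0.016 ]
(296, 130) 0.016 [0.5987 0.2306 0.016 ]
(295, 221) 0.016 [0.4822 0.2423 0.016 ]
(595, 67) 0.024 [ 0.6449 -0.1016  0.024 ]
(528, 188) 0.024 [ 0.511  -0.0513  0.024 ]
bar t [-0.0018, 0.1925, 0.0802] rot [0.0007, 0.0004, 0.5] | j [0.17, 0.32, 1.5, 0.0, 1.32, 1.81] pos [0.5398 0.2058 0.282 ] F [-0.2 -0.2 -0.4] t= 7.92
```

```bash
python3 -m pendant '{"translation":[[0.003,0.05,0],[0.003,0.1,0],[0.003,0.15,0],[0.003,0.191,0],[0.003,0.191,0],[0.003,0.191,0],[0.003,0.191,0],[0.003,0.191,0],[0.003,0.191,0.02],[0.003,0.191,0.04],[0.003,0.191,0.06],[0.003,0.191,0.08],[0.003,0.191,0.1],[0.003,0.191,0.12],[0.003,0.191,0.12],[0.003,0.191,0.12],[0.003,0.191,0.12],[0.003,0.191,0.12]],"rot":[[0,0,-0.035],[0,0,-0.07],[0,0,-0.105],[0,0,-0.14],[0,0,-0.175],[0,0,-0.21],[0,0,-0.245],[0,0,-0.28],[0,0,-0.315],[0,0,-0.35],[0,0,-0.385],[0,0,-0.42],[0,0,-0.455],[0,0,-0.49],[0,0,-0.5],[0,0,-0.5],[0,0,-0.5],[0,0,-0.5]]}' 1
python3 -c "
from h import *
tell([.536,.1295,.135],-3.7)"
```

```text
time: 9.42
ee_pos: [0.5366, 0.1295, 0.2346]
ee_rot: [-2.293, -2.146, 0.002]
ft_force: [-1.3, -0.1, 0.0]
opening: 0.998
grasp_force: 0.0
 t [-0.0001, -0.0011, 0.2491] rot [-0.0004, 0.0, -0.0005] | j [0.03, 0.32, 1.63, 0.0, 1.19, 0.1] pos [0.5366 0.1295 0.2346] F [-1.3 -0.1  0. ] t= 9.42
```

```bash
python3 -m pendant '{"translation":[[0,-0.001,0.08],[0,-0.001,0.15],[0,-0.001,0.2],[0,-0.001,0.23],[0,-0.001,0.246],[0,-0.001,0.246],[0,-0.001,0.246],[0,-0.001,0.246]],"rot":[[0,0,0],[0,0,0],[0,0,0],[0,0,0],[0,0,0],[0,0,0],[0,0,0],[0,0,0]]}'
python3 -m pendant '{"translation":[[0,0,0],[0,0,0],[0,0,0],[0,0,0],[0,0,0],[0,0,0],[0,0,0],[0,0,0],[0,0,0],[0,0,0],[0,0,0],[0,0,0],[0,0,0],[0,0,0]],"rot":[[0,0,0],[0,0,0],[0,0,0],[0,0,0],[0,0,0],[0,0,0],[0,0,0],[0,0,0],[0,0,0],[0,0,0],[0,0,0],[0,0,0],[0,0,0],[0,0,0]]}' 0 60
```

```text
time: 10.08
ee_pos: [0.5372, 0.1296, 0.138]
ee_rot: [2.292, 2.147, 0.002]
ft_force: [-0.2, -0.1, 0.8]
opening: 1.0
grasp_force: 0.0
time: 11.25
ee_pos: [0.5362, 0.1296, 0.1369]
ee_rot: [-2.292, -2.148, 0.001]
ft_force: [-2.8, 0.1, 2.5]
opening: 0.125
grasp_force: 63.7
```

```bash
python3 -m pendant '{"translation":[[0,0,-0.0012],[-0.01,0,-0.0012],[-0.02,0,-0.0012],[-0.03,0,-0.0012],[-0.04,0,-0.0012],[-0.05,0,-0.0012],[-0.05,0,-0.0012]],"rot":[[0,0,0],[0,0,0],[0,0,0],[0,0,0],[0,0,0],[0,0,0],[0,0,0]]}'
```

```text
time: 11.83
ee_pos: [0.5351, 0.1086, 0.1373]
ee_rot: [2.293, 2.147, -0.001]
ft_force: [-0.3, 0.1, -3.7]
opening: 0.132
grasp_force: 62.9
```

```bash
python3 -m pendant '{"translation":[[-0.015,0,0],[-0.03,0,0],[-0.045,0,0],[-0.06,0,0],[-0.075,0,0],[-0.09,0,0],[-0.105,0,0],[-0.12,0,0],[-0.135,0,0],[-0.15,0,0],[-0.16,0,0],[-0.16,0,0],[-0.16,0,0]],"rot":[[0,0,0],[0,0,0],[0,0,0],[0,0,0],[0,0,0],[0,0,0],[0,0,0],[0,0,0],[0,0,0],[0,0,0],[0,0,0],[0,0,0],[0,0,0]]}'
python3 - <<'E'
from h import *
s=cam("side"); t=cam("top"); cv2.imwrite("pics/s3.png",np.hstack([cv2.resize(s[0][130:340,200:400],None,fx=2,fy=2),cv2.resize(t[0][140:350,180:370],None,fx=2,fy=2)]))
tell([.5436,-.182,.25],-16.5)
E
```

```text
time: 12.92
ee_pos: [0.531, 0.0455, 0.1374]
ee_rot: [-2.293, -2.147, -0.0]
ft_force: [0.4, 0.1, -3.1]
opening: 0.132
grasp_force: 62.9
 t [-0.5665, 0.0685, -0.2816] rot [-0.0, -0.0001, 0.071] | j [-0.12, 0.4, 1.79, 0.0, 0.96, -0.06] pos [0.531  0.0459 0.1374] F [ 0.3 -0.3 -3.5] t= 13.02
```

View pics/s3.png

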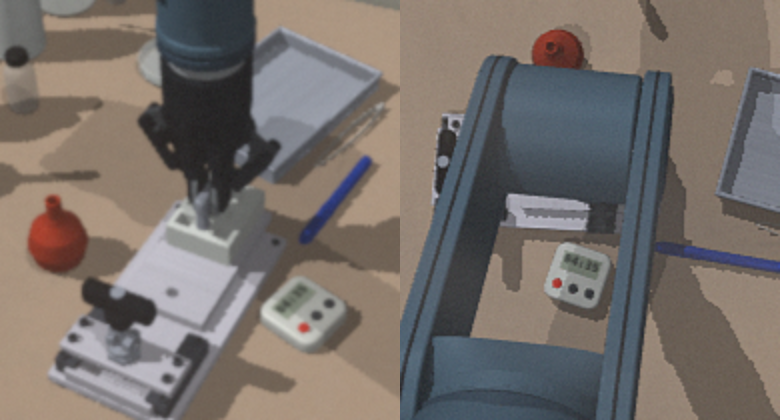

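The view shows the carrier's foot fully clear of the rails and still upright, with the T-grip still across. Next I lift it.

```bash
python3 -m pendant '{"translation":[[0,0,-0.01],[0,0,-0.02],[0,0,-0.04],[0,0,-0.06],[0,0,-0.08],[0,0,-0.1],[0,0,-0.12],[0,0,-0.14],[0,0,-0.15],[0,0,-0.15],[0,0,-0.15]],"rot":[[0,0,0],[0,0,0],[0,0,0],[0,0,0],[0,0,0],[0,0,0],[0,0,0],[0,0,0],[0,0,0],[0,0,0],[0,0,0]]}'
python3 -c "
from h import *
print(status.get_obs()['moment']);tell([.538,-.204,.197],-17)"
```

```text
time: 13.93
ee_pos: [0.531, 0.0457, 0.1976]
ee_rot: [2.292, 2.148, 0.0]
ft_force: [-0.6, 0.1, -3.1]
opening: 0.13
grasp_force: 62.9
[ 0.0549157  -0.00319267  0.01234381]
 t [-0.6219, 0.058, 0.0016] rot [0.0001, -0.0, 0.0738] | j [-0.12, 0.32, 1.72, 0.0, 1.09, -0.06] pos [0.531  0.0457 0.1976] F [-0.6  0.1 -3.1] t= 13.93
```

```bash
python3 -m pendant '{"translation":[[-0.02,0.002,0],[-0.06,0.006,0],[-0.11,0.01,0],[-0.16,0.015,0],[-0.21,0.02,0],[-0.26,0.024,0],[-0.31,0.029,0],[-0.36,0.034,0],[-0.41,0.038,0],[-0.46,0.043,0],[-0.51,0.048,0],[-0.56,0.052,0],[-0.6,0.056,0],[-0.622,0.058,0],[-0.622,0.058,0],[-0.622,0.058,0],[-0.622,0.058,0]],"rot":[[0,0,0],[0,0,0.005],[0,0,0.01],[0,0,0.016],[0,0,0.022],[0,0,0.028],[0,0,0.034],[0,0,0.04],[0,0,0.046],[0,0,0.052],[0,0,0.058],[0,0,0.064],[0,0,0.07],[0,0,0.074],[0,0,0.074],[0,0,0.074],[0,0,0.074]]}'
python3 - <<'E'
from h import *
s=cam("side"); w=cam("wrist"); cv2.imwrite("pics/s4.png",np.hstack([cv2.resize(s[0][60:260,220:420],None,fx=2,fy=2),cv2.resize(w[0],(400,250))[:, :].repeat(1,0) if 0 else cv2.copyMakeBorder(cv2.resize(w[0],(400,250)),0,150,0,0,0)]))
tell([.538,-.204,.125],-17)
E
```

```text
time: 15.35
ee_pos: [0.5377, -0.2031, 0.1971]
ee_rot: [-2.524, -1.868, -0.0]
ft_force: [0.2, 0.7, -4.2]
opening: 0.126
grasp_force: 62.9
 t [-0.0028, 0.0012, 0.1807] rot [-0.0002, -0.0002, 0.0002] | j [-0.55, 0.39, 1.62, 0.0, 1.13, -0.26] pos [ 0.5379 -0.2028  0.1973] F [ 0.2 -0.  -4.2] t= 15.45
```

View pics/s4.png

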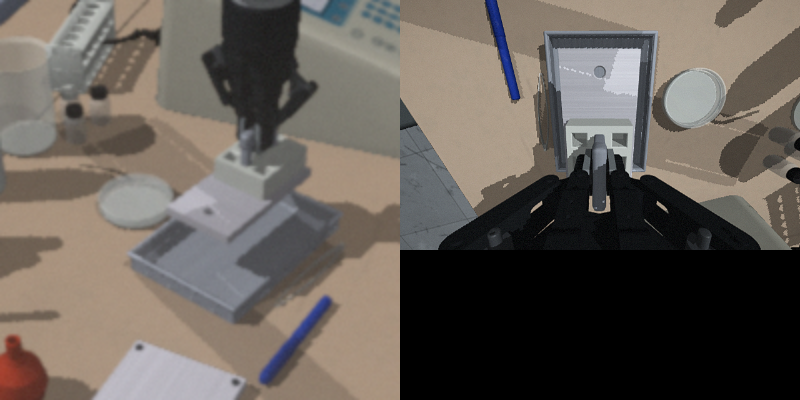

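The carrier hangs level and lined up over the tray, with the tray's far edge at about (600,33) in the wrist half. Lowering it now.

```bash
python3 -m pendant '{"translation":[[0,0,0.02],[0,0,0.045],[0,0,0.07],[0,0,0.095],[0,0,0.12],[0,0,0.14],[0,0,0.155],[0,0,0.165],[0,0,0.17],[0,0,0.172],[0,0,0.172],[0,0,0.172]],"rot":[[0,0,0],[0,0,0],[0,0,0],[0,0,0],[0,0,0],[0,0,0],[0,0,0],[0,0,0],[0,0,0],[0,0,0],[0,0,0],[0,0,0]]}'
python3 -m pendant '{"translation":[[0,0,0.002],[0,0,0.004],[0,0,0.006],[0,0,0.008],[0,0,0.008],[0,0,0.008]],"rot":[[0,0,0],[0,0,0],[0,0,0],[0,0,0],[0,0,0],[0,0,0]]}'
```

```text
time: 16.45
ee_pos: [0.5383, -0.2042, 0.1291]
ee_rot: [2.525, 1.867, 0.001]
ft_force: [-0.1, 0.3, -3.5]
opening: 0.124
grasp_force: 62.8
time: 16.95
ee_pos: [0.5379, -0.204, 0.1253]
ee_rot: [-2.526, -1.868, 0.0]
ft_force: [-0.5, -0.3, -3.7]
opening: 0.129
grasp_force: 62.8
```

```bash
python3 -m pendant '{"translation":[[0,0,0.001],[0,0,0.002],[0,0,0.003],[0,0,0.003],[0,0,0.003]],"rot":[[0,0,0],[0,0,0],[0,0,0],[0,0,0],[0,0,0]]}'; python3 -m pendant '{"translation":[[0,0,0.001],[0,0,0.002],[0,0,0.002],[0,0,0.002]],"rot":[[0,0,0],[0,0,0],[0,0,0],[0,0,0]]}'
```

```text
time: 17.37
ee_pos: [0.538, -0.204, 0.1241]
ee_rot: [-2.526, -1.868, 0.0]
ft_force: [0.4, 0.4, -3.6]
opening: 0.125
grasp_force: 62.8
time: 17.7
ee_pos: [0.538, -0.204, 0.1239]
ee_rot: [2.526, 1.868, -0.0]
ft_force: [-3.3, 0.6, 3.3]
opening: 0.127
grasp_force: 63.7
```

```bash
python3 -m pendant '{"translation":[[0,0,0],[0,0,0],[0,0,0],[0,0,0],[0,0,0],[0,0,0],[0,0,0],[0,0,-0.03],[0,0,-0.08],[0,0,-0.16],[0,0,-0.25],[0,0,-0.35],[0,0,-0.4],[0,0,-0.4],[0,0,-0.4],[0,0,-0.4]],"rot":[[0,0,0],[0,0,0],[0,0,0],[0,0,0],[0,0,0],[0,0,0],[0,0,0],[0,0,0],[0,0,0],[0,0,0],[0,0,0],[0,0,0],[0,0,0],[0,0,0],[0,0,0],[0,0,0]]}' 0.6
python3 - <<'E'
from h import *
s=cam("side"); w=cam("wrist"); cv2.imwrite("pics/s5.png",np.hstack([cv2.resize(s[0][100:340,220:420],(400,480)),cv2.copyMakeBorder(cv2.resize(w[0],(400,250)),0,230,0,0,0)]))
E
```

```text
time: 19.03
ee_pos: [0.5375, -0.2037, 0.2824]
ee_rot: [-2.525, -1.867, 0.001]
ft_force: [-0.3, 0.0, -0.3]
opening: 0.601
grasp_force: 0.0
```

View pics/s5.png

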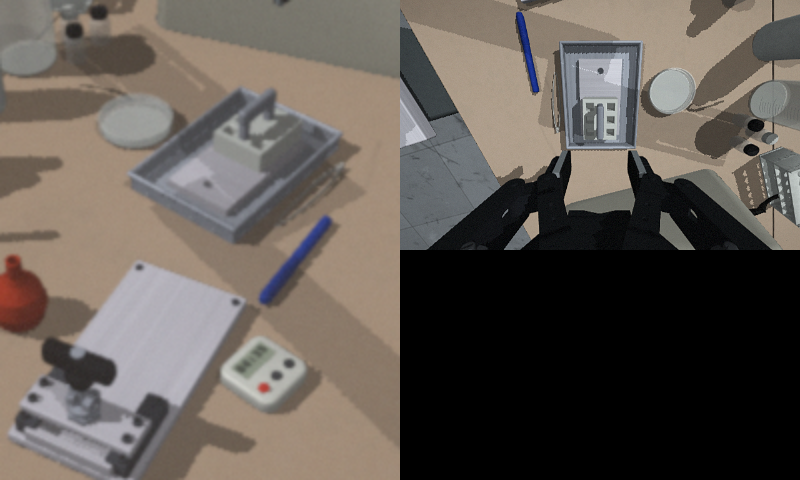

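The carrier lies flat inside the tray, clear of all four walls. The plunger is latched across, and the other things are where they were.

```bash
python3 -c "
from cell import sign_off
print(sign_off())"
```

```text
the job is handed in; nothing more can be done
None
```

The job is handed in: the plunger is latched up with a quarter turn, the carrier sits flat and upright in the steel tray, and the bystanders look undisturbed in the last pictures (about 19 s used of 61 s).

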